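# Clear the pattern on the light box

## Robot

A 6-joint arm with a two-finger parallel gripper is mounted at the origin on the work surface. World frame = base frame: x ahead of the robot, y to its left, z up, the work surface at z = 0. Lengths are in m, angles in rad, forces in N, time in s.
With the tool pointing down it reaches from about 0.325 to 0.775 m from the base axis. Payload 5.5 kg.
Tool frame: the origin (TCP) lies between the finger pads; the fingertips stand 8 mm ahead of it and the grasp point (between the pads) lies 11 mm behind it (tcp_to_tips is the distance from the TCP to the fingertips, in m); z points along the fingers, y is the line along which they close (so a half turn about z gives the same grasp; the last joint's range is limited). The gripper opens to 88 mm and grips with 3 to 60 N. Pads are 20 mm wide; open, the fingers measure 115 mm over their backs; the gripper's body (75 mm by 178 mm) begins 61 mm behind the grasp point.
Start: joints at [-1.349, 0.091, 1.231, -0, 1.82, -0.057], TCP at [0.165, -0.577, 0.231] pointing down, gripper open.
Joint ranges: [-2.87, 2.87], [-0.86, 2.18], [0.17, 2.46], [-1.51, 4.65], [0.06, 2.69], [-2.65, 2.65]. Speed limits (rad/s): [2.57, 2.57, 3.01, 3.14, 3.14, 3.14].

## Interface

Orientations are given as a unit quaternion [w, x, y, z].
In Python, from bench import * gives the robot as it stands. Calls block until the motion is done:
- move_to(position, orientation): joint-space move of the TCP to a pose.
- move_l(position, speed=0.15, orientation=None): straight line of the TCP; orientation=None keeps the orientation; speed is the mean speed in m/s.
- movej(angles): joint-space move.
- gripper_open() and close(): open the fingers fully, or close them until they stop; the grip force is fixed at half the most.
- hold(seconds).
- inverse_kinematics(position, orientation): joint angles nearest the present ones, or None.
- state(): the state.
- get_image(name): name is "scene" or "top"; returns a dict with "frame" (480x640x3 uint8, blue, green, red), "depth" (480x640 float32, m along the optical axis (not along the pixel's ray), 0 where there is no reading), "camera_matrix" (3x3 intrinsics, pixels), "k1" (the pictures are not rectified: a ray, as slopes to the right and down, at radius r is drawn at 1 + k1 r^2 times it, then the intrinsics apply), "view" (4x4, takes a point from world to camera coordinates). Camera axes: x right, y up, looking along -z (the intrinsics and any distortion apply to the point x, -y, -z); pixel columns grow to the right and rows downward; lengths in m; the calibration is good to about 2 mm. A picture is of the moment at which its call begins.
A pose or a line that the arm cannot do raises IKError and nothing moves.
- job_done(): hands the job in; it is judged then, once.
The state is a dict: "time": time; "joint_pos": joint angles; "dq": joint speeds; "joint_torque": joint torques, N m; "ee_pos": TCP position; "ee_rot": TCP orientation; "ft_force": force on the tool from outside, world axes, zero at the start; "moment": the same for the moment, N m; "finger_gap": finger opening in m; "finger_force": force on a finger pad.
Only numpy, scipy, OpenCV 4.12 (cv2) and the standard library are available. Lean on these libraries where they do the work, as an engineer would, in place of code of your own. Each camera call takes 0.05 s, during which the arm holds its last target. There are 200 camera calls.

## Task

I need to check the pattern lines on the light box. Take the nugget canister by its handle and set it down gently, upright, on the cork mat beside the light box and let go of it; then lift the sorting tray by its carrying bar straight up to about 10 cm above the light box and keep it there, level and still, with all its glass in it. Finish while still holding the tray in the air; do not disturb the glass laid out on the pattern or anything else on the bench.

Things in the scene. Friction and masses are not known exactly. Their poses are not given: they have to be found in the camera images.
- canister: Lidded nugget canister: blue enamelled steel, white lid, 75 mm across, 103 mm tall to the lid, with a rigid wire carrying handle (82 mm across) over the lid, topped by a dark wooden bar, 151 mm high in all. 0.3 to 0.55 kg. Stands on one half of the light box, its turn varies. Origin: centre of the underside; z up; the handle's bar runs along x.
- canister_grip (a point): Centre of the canister handle's dark wooden bar, 143 mm above the canister's underside. The bar is 56 mm long along x, 14 mm thick along y, 16 mm high, 32 mm clear above the lid; wires meet its two ends, the middle 40 mm are free to pinch from above, fingers closing along the canister's y.
- tray: Sorting tray: open beech caddy 160 mm long (x), 110 mm wide (y), walls 30 mm high and 5 mm thick, floor 5 mm, three bays along its length with loose cut glass; a flat dark carrying bar runs lengthwise above it between two end uprights. 0.4 to 0.6 kg with its glass. Stands on the other half of the light box, its turn varies. Origin: centre of the underside; x along the bar, z up.
- tray_bar (a point): Middle of the tray's dark carrying bar, 97 mm above the tray's underside. The bar is 160 mm long along x, 12 mm thick along y, 22 mm high (top 108 mm above the underside), free on both sides and 56 mm clear above the walls; pinch it from above near the middle, fingers closing along the tray's y.
- light_box: Light box: wooden case 300 mm (x) by 400 mm (y) by 50 mm high, white lit top with a paper pattern on it, fixed to the bench; it lies a little differently each time. Origin: centre of the underside; x and y along its sides, z up, lit top at 50 mm.
- cork_mat: Round cork mat, 120 mm across and 6 mm thick, fixed on the bench at the left or the right of the light box. Origin: centre of its underside.
- dalle: Teal glass chunk 32 x 42 x 22 mm, 80 g, loose in one bay of the tray (which bay varies). Origin: centre of its underside.
- cut_red: Red cut glass, 30 x 38 x 4 mm, 12 g, loose in one bay of the tray. Origin: centre of its underside.
- cut_amber: Amber cut glass, 28 x 36 x 4 mm, 12 g, loose in one bay of the tray. Origin: centre of its underside.
- laid_blue: Blue cut glass, 28 x 30 x 4 mm, laid loose on the pattern beside the canister; leave it alone. Origin: centre of its underside.
- laid_green: Green cut glass, 26 x 32 x 4 mm, laid loose on the pattern beside the canister; leave it alone. Origin: centre of its underside.
- laid_violet: Violet cut glass, 34 x 28 x 4 mm, laid loose on the pattern beside the canister; leave it alone. Origin: centre of its underside.
- brush_mug: White ceramic mug of brushes, 72 mm across, mug 90 mm tall, brushes up to about 170 mm; stands on the bench on the side of the light box that has no cork mat; leave it alone. Origin: centre of its underside.
- solder_spool: Spool of solder, 60 mm across, 45 mm tall, on the bench beyond the right-hand place of mat or mug; leave it alone. Origin: centre of its underside.
- foil_roll: Flat roll of copper foil, 72 mm across, 7 mm tall, on the bench by the near left corner of the light box; leave it alone. Origin: centre of its underside.
- flux_bottle: Amber bottle with black cap, 48 mm across, 120 mm tall, on the bench beyond the left-hand place of mat or mug; leave it alone. Origin: centre of its underside.
- cutter: Brass glass cutter, 143 mm long, 14 mm thick, lying on the bench by the near right corner of the light box; leave it alone. Origin: under its middle; x towards the cutting wheel.
Not all that is in view belongs to the job. Of the things that look like the dalle, the smaller one is meant. Of the things that look like the cork_mat, take the one that is farthest from the robot's base at the start.

How it is judged:
By the outcome, as a careful person would: the job done as asked, in the order asked, and still so for the second after the job is handed in, while the arm keeps its last pose, push and grip.
It also fails if it takes over 58 s, if anything falls off the work surface, if the arm or the gripper's body presses on something with over 40 N, if the wrist force passes 120 N, or if a joint passes its speed limit or range.

## Working session

There is one attempt and no reset: what is moved stays moved. The work goes in short steps, each a Python script; the robot and the scene stay as the last script left them, time stands still between calls to the robot, and variables do not carry over. Pictures are saved under pics/ and viewed, at most 10 in all, crops included, and the job is handed in when it is done.

```bash
ls; mkdir -p pics; cat > h.py <<'E'
from bench import *
import numpy as np, cv2
def cloud(im):
    K=np.array(im["camera_matrix"],float);k1=im["k1"];V=np.array(im["view"],float)
    h,w=im["depth"].shape
    u,v=np.meshgrid(np.arange(w),np.arange(h))
    pd=np.stack([u,v],-1).reshape(-1,1,2).astype(np.float64)
    n=cv2.undistortPoints(pd,K,np.array([k1,0,0,0.])).reshape(h,w,2)
    d=im["depth"]
    pc=np.stack([n[...,0]*d,-n[...,1]*d,-d,np.ones_like(d)],-1)
    return (pc@np.linalg.inv(V).T)[...,:3]
E
python3 - <<'E'
from h import *
for n in("scene","top"):
    im=get_image(n);cv2.imwrite(f"pics/{n}0.png",im["frame"]);np.savez(f"{n}0.npz",c=cloud(im),**im)
    print(im["k1"],im["camera_matrix"],np.linalg.inv(im["view"])[:3,3])
print(state())
E
```

```text
pics
-0.006753027562553812 [[571.94742641   0.         311.39099387]
 [  0.         571.94742641 244.92924242]
 [  0.           0.           1.        ]] [ 0.97605786 -0.58843621  1.07583137]
-0.13245903696309083 [[481.63746396   0.         324.20030866]
 [  0.         481.63746396 239.96167032]
 [  0.           0.           1.        ]] [ 0.22336598 -0.01313227  1.39389747]
{'time': 0.1, 'joint_pos': array([-1.34872425e+00,  9.18078816e-02,  1.23170613e+00, -6.55783751e-06,
        1.81981321e+00, -5.67083856e-02]), 'dq': array([-0.00115268, -0.00169957, -0.00291412, -0.00078263,  0.00036353,
       -0.00165092]), 'joint_torque': array([ 1.31207082e-03, -4.47857487e+01, -4.07569206e+01,  6.99278153e-02,
        2.84467265e-02, -1.21575999e-04]), 'ee_pos': array([ 0.16504872, -0.57660418,  0.22963889]), 'ee_rot': array([-8.64061995e-04,  9.90300641e-01,  1.38938436e-01, -7.47948634e-05]), 'ft_force': array([-0.27118711, -0.89193597,  0.88558749]), 'moment': array([0.01292944, 0.00331087, 0.00725332]), 'finger_force': 0.0, 'finger_gap': 0.0879089946584796}
```

View pics/scene0.png

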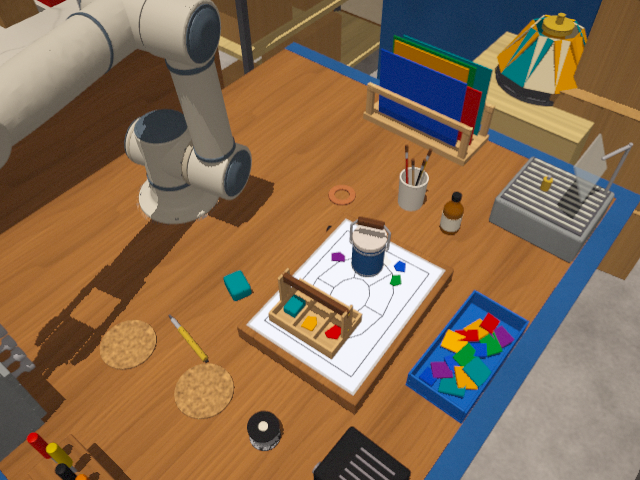

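View pics/top0.png

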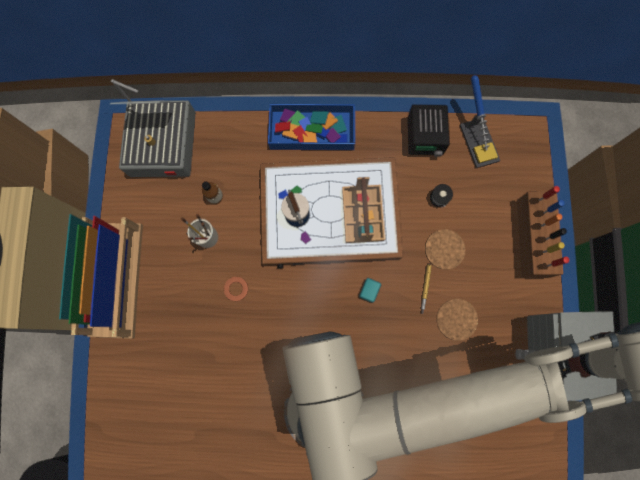

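The scene view shows the canister at (368,245), with its bar at (371,224). The tray is at (315,318), with its bar from (283,278) to (350,315). The top view shows them at (295,208) and (363,210).

Possible confusions:
- **Mats:** top (445,249) and (458,319). The first is farther from the base, so I'll use it.
- **Dalles:** teal in the tray at top (365,230), and a decoy on the bench at (370,290).
- **Dark bars:** the canister bar is at top (295,200) and the tray bar at (363,205).

```bash
python3 - <<'E'
import numpy as np,cv2
for n in("scene","top"):
    D=np.load(f"{n}0.npz");c=D["c"];f=D["frame"];ok=D["depth"]>0
    x,y,z=c[...,0],c[...,1],c[...,2]
    hsv=cv2.cvtColor(f,cv2.COLOR_BGR2HSV).astype(int)
    def comps(name,m,mn=40):
        k,L,S,C=cv2.connectedComponentsWithStats(m.astype(np.uint8))
        for i in range(1,k):
            if S[i,4]<mn: continue
            p=c[L==i];(cx,cy),(w,h),a=cv2.minAreaRect(p[:,:2].astype(np.float32)*1000)
            q=p[:,:2]-p[:,:2].mean(0);e,v=np.linalg.eigh(q.T@q);d=v[:,1]
            print(n,name,"px",C[i].round(),"n",S[i,4],"rect",round(cx,1),round(cy,1),round(w,1),round(h,1),round(a,1),"mean",p.mean(0).round(4),"z5-95",np.percentile(p[:,2],[5,50,95]).round(3),"axis",round(np.degrees(np.arctan2(d[1],d[0])),1),"hsv",hsv[L==i].mean(0).round())
    reg=ok&(x>.3)&(x<.8)&(abs(y)<.35)
    comps("z>.185",reg&(z>.185)&(z<.215),15)
    comps("z.14-.17",reg&(z>.135)&(z<.168),15)
    cork=ok&(z>.001)&(z<.02)&(hsv[...,0]>8)&(hsv[...,0]<25)&(hsv[...,2]>(140 if n=="scene" else 105))&(y<-.15)&(x>.1)
    comps("cork",cv2.morphologyEx(cork.astype(np.uint8),cv2.MORPH_OPEN,np.ones((5,5))),300)
    comps("box",reg&(z>.04)&(z<.058)&(hsv[...,1]<60)&(hsv[...,2]>150),300)
    comps("teal",ok&(hsv[...,0]>82)&(hsv[...,0]<96)&(hsv[...,1]>120)&(abs(y)<.3)&(x>.2)&(x<.62),30)
f=[cv2.resize(np.load(f"{n}0.npz")["frame"][a:a+150,b:b+200],None,fx=f,fy=f,interpolation=cv2.INTER_CUBIC) for n,a,b,f in(("scene",205,245,2.6),("top",150,250,2))]
o=np.zeros((390,520+400-120,3),np.uint8)
o[:,:520]=f[0];t=cv2.resize(f[1],(280,210));o[:210,520:]=t
cv2.imwrite("pics/crop1.png",o)
E
```

```text
scene z>.185 px [371. 223.] n 270 rect 551.1 86.9 74.2 17.3 22.8 mean [0.5528 0.0853 0.1979] z5-95 [0.188 0.2   0.204] axis -157.6 hsv [ 11. 154. 104.]
scene z.14-.17 px [413. 164.] n 31 rect 499.0 331.2 11.5 6.7 68.7 mean [0.4992 0.3313 0.1541] z5-95 [0.138 0.155 0.167] axis 66.8 hsv [ 11. 120.  97.]
scene z.14-.17 px [422. 165.] n 30 rect 518.3 345.2 11.4 8.1 5.4 mean [0.5184 0.344  0.1521] z5-95 [0.138 0.153 0.164] axis 156.1 hsv [ 13. 109.  93.]
scene z.14-.17 px [369. 239.] n 863 rect 553.1 85.4 75.1 72.6 54.1 mean [0.555  0.0798 0.1523] z5-95 [0.139 0.154 0.158] axis -159.0 hsv [ 21.  37. 184.]
scene z.14-.17 px [316. 295.] n 898 rect 555.0 -100.5 162.1 34.1 3.6 mean [ 0.5578 -0.1021  0.1537] z5-95 [0.14  0.157 0.161] axis -176.0 hsv [ 14. 158. 112.]
scene cork px [127. 344.] n 2110 rect 258.8 -375.9 118.5 121.5 44.5 mean [ 0.2606 -0.3775  0.0069] z5-95 [0.003 0.007 0.01 ] axis 99.1 hsv [ 16. 147. 190.]
scene cork px [203. 390.] n 2580 rect 464.6 -345.7 118.4 120.3 42.2 mean [ 0.4653 -0.3475  0.0069] z5-95 [0.003 0.007 0.01 ] axis 68.6 hsv [ 16. 147. 190.]
scene box px [355. 30
[... 800 characters left out ...]
6 55.7 mean [0.5468 0.0825 0.1526] z5-95 [0.148 0.153 0.157] axis 103.4 hsv [ 16.  36. 169.]
top cork px [444. 249.] n 961 rect 462.4 -347.5 110.9 101.9 14.3 mean [ 0.4632 -0.3475  0.0066] z5-95 [0.002 0.007 0.011] axis 169.5 hsv [ 14. 123. 145.]
top cork px [457. 320.] n 1153 rect 256.3 -378.2 121.8 109.1 61.9 mean [ 0.257  -0.379   0.0064] z5-95 [0.002 0.006 0.011] axis 51.1 hsv [ 14. 123. 140.]
top box px [325. 210.] n 8292 rect 570.7 -10.1 273.1 372.5 3.3 mean [0.5686 0.005  0.0503] z5-95 [0.046 0.05  0.055] axis 99.4 hsv [ 94.  11. 211.]
top teal px [366. 289.] n 152 rect 343.3 -115.8 27.5 55.7 76.4 mean [ 0.342  -0.1155  0.0315] z5-95 [0.026 0.032 0.037] axis 160.7 hsv [ 90. 127. 124.]
```

View pics/crop1.png

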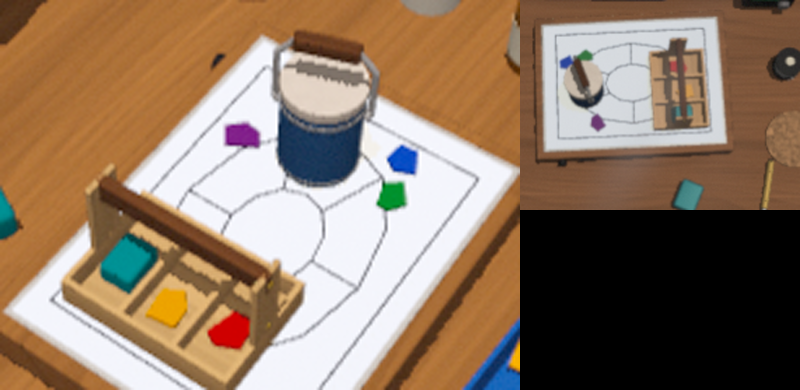

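The crop confirms the choices. The canister bar is at scene (371,224) with its axis near 23.5°. The tray holds the small teal dalle in its low-x bay, amber in the middle and red at the far end. The far mat is at (0.4635,-0.3465), with the right diameter (about 119 mm) and height (about 7 mm). Next I'll grasp the canister and lift it.

```bash
cat >> h.py <<'E'
def quat(deg):
    a=np.radians(deg)/2; return [0.,np.cos(a),np.sin(a),0.]
def rep(*t):
    s=state();print(*t,"t",round(s["time"],2),"p",s["ee_pos"].round(4),"F",s["ft_force"].round(2),"M",s["moment"].round(2),"gap",round(s["finger_gap"],4),"ff",round(s["finger_force"],1));return s
E
python3 - <<'E'
from h import *
D=np.load("scene0.npz")
for n in("scene","top"):
    D=np.load(n+"0.npz");c=D["c"];f=D["frame"]
    m=(c[...,2]>.15)&(c[...,2]<.166)&(abs(c[...,1]+.1)<.05)&(abs(c[...,0]-.555)<.09)&(cv2.cvtColor(f,cv2.COLOR_BGR2GRAY)<100)
    p=c[m];print(n,m.sum(),cv2.minAreaRect(p[:,:2].astype(np.float32)*1000),p.mean(0).round(4))
q=quat(23.5)
move_l([.165,-.577,.32],.2)
move_to([.5508,.085,.32],q);rep("above")
move_l([.5508,.085,.23],.15)
move_l([.5508,.085,.182],.08);rep("down")
close();rep("closed")
move_l([.5508,.085,.192],.04);rep("lift1")
move_l([.5508,.085,.345],.15);hold(.2);rep("up")
im=get_image("scene");cv2.imwrite("pics/lift.png",im["frame"])
E
```

```text
scene 478 ((556.584716796875, -100.46316528320312), (156.07310485839844, 28.301631927490234), 3.8501482009887695) [ 0.5562 -0.102   0.1575]
top 250 ((551.7673950195312, -100.92984771728516), (155.0576171875, 24.44434928894043), 2.787729501724243) [ 0.5524 -0.1033  0.1578]
above t 3.4 p [0.551  0.0842 0.32  ] F [-0.16  0.33  0.46] M [-0.04 -0.02  0.04] gap 0.0876 ff 0.0
down t 4.9 p [0.5509 0.085  0.1822] F [-0.25 -0.25 -0.24] M [-0.01 -0.02  0.03] gap 0.0875 ff 0.0
closed t 6.03 p [0.5506 0.085  0.1819] F [-0.44  0.06  0.66] M [-0.06  0.17 -0.03] gap 0.0134 ff 29.9
lift1 t 6.42 p [0.5509 0.085  0.1921] F [ 0.27 -0.27 -4.78] M [0.02 0.   0.07] gap 0.0138 ff 29.9
up t 7.79 p [0.5506 0.085  0.344 ] F [ 0.05 -0.14 -4.01] M [ 0.04 -0.01 -0.  ] gap 0.0135 ff 29.9
```

View pics/lift.png

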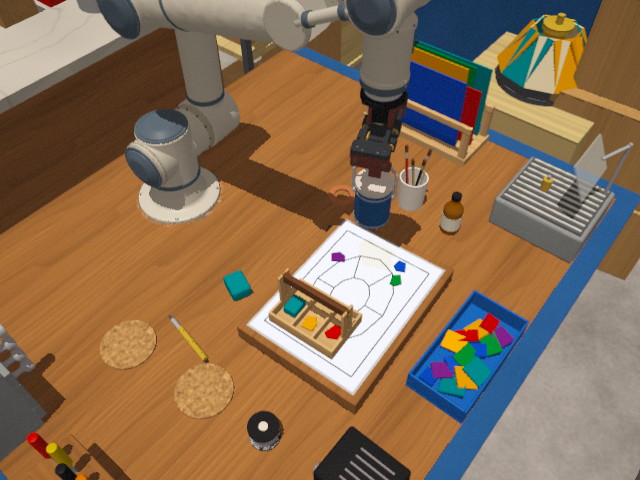

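The canister hangs upright at (372,200), about 0.41 kg, and the laid glass is undisturbed. Next I'll carry it to the far mat at (204,390).

```bash
python3 - <<'E'
from h import *
x,y=.4637,-.3467
move_l([x,y,.345],.2);hold(.2);rep("over")
move_l([x,y,.165],.15);move_l([x,y,.146],.05);hold(.2)
f0=rep("near")["ft_force"][2]
z=.146
while z>.132:
    z-=.0015;move_l([x,y,z],.03);hold(.05);f=state()["ft_force"][2]
    if f-f0>2: break
rep("contact",z)
im=get_image("scene");cv2.imwrite("pics/place.png",im["frame"][200:480,60:380])
E
```

```text
over t 10.39 p [ 0.4639 -0.3463  0.3451] F [ 0.63 -0.07 -3.78] M [-0.02 -0.02  0.01] gap 0.0139 ff 29.9
near t 12.47 p [ 0.4639 -0.3468  0.1464] F [ 0.53  0.55 -4.25] M [-0.02 -0.05  0.06] gap 0.0139 ff 29.9
contact 0.13699999999999998 t 14.28 p [ 0.464  -0.3469  0.1379] F [0.21 0.65 1.39] M [0.08 0.07 0.02] gap 0.0138 ff 30.0
```

View pics/place.png

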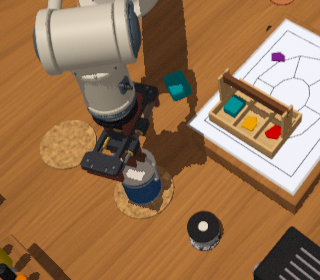

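It made contact at the expected height, with the canister upright and centred on the far mat at crop (142,190). Next I'll release it, rise, and re-measure the tray.

```bash
python3 - <<'E'
from h import *
gripper_open();hold(.2);rep("open")
move_l([.4637,-.3467,.20],.08);move_l([.4637,-.3467,.33],.2);hold(.1);rep("up")
for n in("scene","top"):
    im=get_image(n);c=cloud(im);z=c[...,2];g=cv2.cvtColor(im["frame"],cv2.COLOR_BGR2GRAY)
    if n=="scene":cv2.imwrite("pics/rel.png",im["frame"])
    m=(im["depth"]>0)&(abs(c[...,1]+.1)<.05)&(abs(c[...,0]-.555)<.09)&(z>.153)&(z<.164)&(g<110)
    p=c[m];a=np.median(p,0)
    k=np.polyfit(p[:,0]-.555,p[:,1],1);print(n,len(p),"slope deg",np.degrees(np.arctan(k[0])),"y@.555",k[1],"xr",p[:,0].min(),p[:,0].max(),np.percentile(z[m],[5,50,95]))
    m=(im["depth"]>0)&(np.hypot(c[...,0]-.4637,c[...,1]+.3467)<.08)&(z>.103)&(z<.115)
    if m.sum():print("lid",cv2.minEnclosingCircle(c[m][:,:2].astype(np.float32)),np.median(z[m]))
E
```

```text
open t 15.73 p [ 0.4637 -0.3467  0.137 ] F [-0.36 -1.26 -0.82] M [-0.04 -0.03 -0.03] gap 0.0875 ff 0.0
up t 17.57 p [ 0.4635 -0.3465  0.3277] F [ 0.14  0.14 -0.05] M [-0.02 -0.03 -0.05] gap 0.088 ff 0.0
scene 435 slope deg 3.7073219094261907 y@.555 -0.1013941304202545 xr 0.47720523277882687 0.6353635624671726 [0.15361021 0.15833208 0.1619009 ]
lid ((0.46503162384033203, -0.3450251817703247), 0.04316938668489456) 0.10980233702337938
top 252 slope deg 3.6351458079659626 y@.555 -0.10359243150083584 xr 0.47329676975125357 0.6294628248809759 [0.15379264 0.15772448 0.1614832 ]
lid ((0.4795401096343994, -0.35652589797973633), 0.03296799585223198) 0.10844504024754176
```

View pics/rel.png

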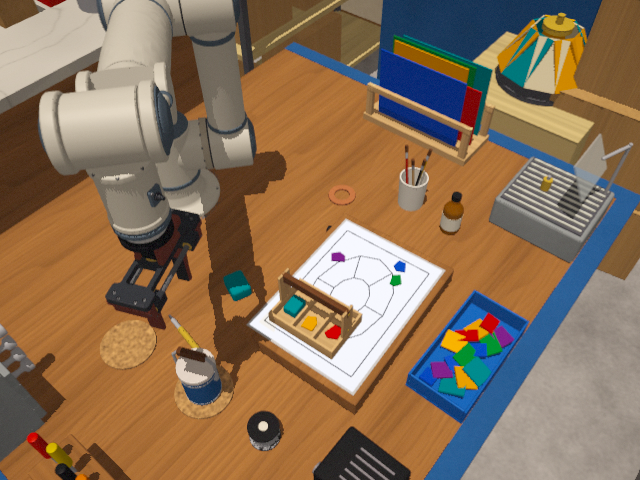

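The canister stands upright on the far mat at (202,380), free of the gripper. The tray is unchanged, with its bar centre at about (0.554,-0.1025) and turned 3.7°. I'll grip it 7 mm towards the dalle to balance its load.

```bash
python3 - <<'E'
from h import *
q=quat(3.7);x,y=.547,-.103
move_to([x,y,.30],q);hold(.1);rep("above")
move_l([x,y,.19],.15);move_l([x,y,.135],.06);hold(.1);rep("down")
close();hold(.2);rep("closed")
move_l([x,y,.145],.03);hold(.2);rep("lift1")
im=get_image("scene");c=cloud(im);cv2.imwrite("pics/l1.png",im["frame"][180:400,200:480])
E
```

```text
above t 18.79 p [ 0.5469 -0.1043  0.3001] F [ 0.25 -0.14 -0.06] M [ 0.05  0.04 -0.02] gap 0.0876 ff 0.0
down t 20.84 p [ 0.5473 -0.1031  0.1357] F [ 0.11 -0.73  0.68] M [ 0.05 -0.01 -0.01] gap 0.0877 ff 0.0
closed t 22.19 p [ 0.5469 -0.1027  0.1349] F [ 0.1   2.3  -1.75] M [0.46 0.06 0.02] gap 0.0118 ff 30.0
lift1 t 22.88 p [ 0.5469 -0.103   0.1447] F [-0.02  0.1  -4.79] M [ 0.02 -0.    0.06] gap 0.0117 ff 30.0
```

View pics/l1.png

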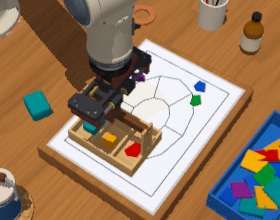

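The tray is lifted and balanced, about 0.49 kg with almost no moment, and all three pieces are in it. I'll lift it to 10 cm and check.

```bash
python3 - <<'E'
from h import *
x,y=.547,-.103
move_l([x,y,.235],.06);hold(1.0);s=rep("up");print(s["ee_rot"].round(4),abs(s["dq"]).max())
im=get_image("scene");c=cloud(im);f=im["frame"];cv2.imwrite("pics/fin.png",f)
h=cv2.cvtColor(f,cv2.COLOR_BGR2HSV).astype(int)
m=(im["depth"]>0)&(c[...,2]>.174)&(c[...,2]<.188)&(abs(c[...,0]-.554)<.1)&(abs(c[...,1]+.1)<.08)&(h[...,2]>120)&(h[...,0]<25)&(h[...,1]<160)
p=c[m];A=np.c_[p[:,:2]-[.554,-.1],np.ones(len(p))];k=np.linalg.lstsq(A,p[:,2],rcond=None)[0]
print("rim plane",len(p),np.degrees(np.arctan(k[:2])).round(2),k[2])
E
```

```text
up t 25.57 p [ 0.547 -0.103  0.235] F [ 0.44 -0.53 -4.85] M [ 0.04 -0.02 -0.05] gap 0.0118 ff 30.0
[ 0.      0.9995  0.0323 -0.    ] 0.0022431568884781878
rim plane 711 [0.1  0.05] 0.1793816559845795
```

View pics/fin.png

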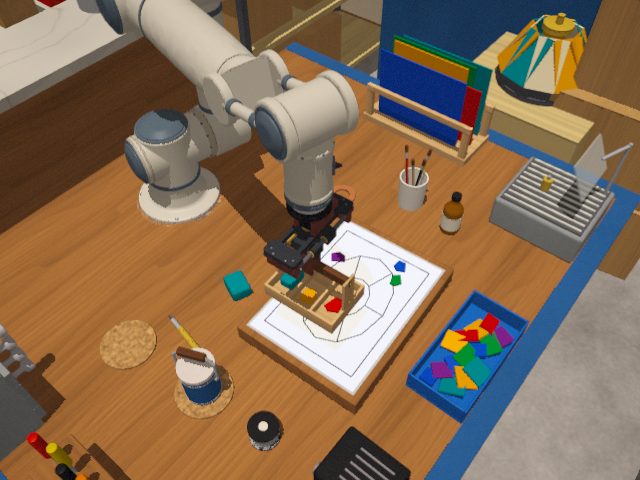

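The tray hangs level at (315,295), with its rim at z = 0.179 m where 0.18 m is expected. All three pieces of glass are in it, the canister stands on its mat, and the laid glass is untouched.

```bash
python3 -c "
from bench import *
print(job_done())"
```

```text
the job is handed in; nothing more can be done
None
```

The job is handed in: the canister stands upright and released on the far cork mat, and the arm is holding the tray level and still about 10 cm above the light box with all its glass in it.

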